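# Lock the shop's till drawer with its rod

## Robot

A 7-joint arm with a two-finger parallel gripper is mounted at the origin on the work surface. World frame = base frame: x ahead of the robot, y to its left, z up, the work surface at z = 0. Lengths are in m, angles in rad, forces in N, time in s.
With the tool pointing down it reaches from about 0.425 to 0.875 m from the base axis. Payload 4.7 kg.
Tool frame: the origin (TCP) lies midway between the tips of the shut fingers; the grasp point (between the pads) lies 19 mm behind it; x points along the fingers, z is the direction in which the jaws open and shut, and the axes are right-handed (so a half turn about x gives the same grasp; the last joint's range is limited). The gripper opens to 85 mm and grips with 20 to 120 N. Pads are 22 mm wide; open, the fingers measure 114 mm over their backs; the gripper's body (76 mm by 85 mm) begins 54 mm behind the grasp point. The pads swing forward as they close: fully open they stand 13 mm farther back than shut.
Start: joints at [-1.113, 0.321, -0.07, 1.45, 0.023, 1.371, -0.057], TCP at [0.279, 0.587, 0.231] pointing down, gripper open.
Joint ranges: [-2.86, 2.86], [-0.3, 2.09], [-1.38, 1.24], [0.06, 2.45], [-1.56, 4.7], [0.09, 2.05], [-2.69, 2.69]. Speed limits (rad/s): [2.57, 2.57, 3.14, 3.14, 3.14, 3.14, 3.14].

## Interface

Orientations are given as a 3x3 rotation matrix whose columns are the frame's x, y, z axes.
In Python, from bench import env, imaging, order gives the robot as it stands.
- The arm moves only by the shell command python3 -m inch 'ROWS' [FORCE]. ROWS is JSON, a list of rows, each a list of 3 entries, a list of its own where there are three numbers: the turn, a rotation vector about the tool's x, y, z in rad, then the shift along the tool's x, y, z in cm, then the finger opening in cm, from 0 to 8.54. In form: [[[ax, ay, az], [x, y, z], grip], ...]. A call has exactly 10 rows; each row is the pose to reach, as a shift and turn from the pose measured when the call began, along the tool's axes at that moment; what a row does not reach only later rows make up. A row lasts 1/8 s, in which the tool goes at most 62.5 mm and 10.7 degrees, less where a joint would pass 70% of its speed; a pose out of reach is approached as far as the arm can. A call with a gripper value outside its range is refused whole. The fingers move at their own pace and stop on an object; FORCE is the grip in N (left out, the last holds). Time passes only in rows, so rows that repeat a pose let the fingers close, or fill a call up. It gives the time, the measured TCP pose, the force and the opening at its end, in the units of the state.
- env.state(): the state, without advancing time (a new reading comes with each control period).
- imaging.grab_frame(name): name is "scene" or "top" or "wrist"; returns a dict with "img" (480x640x3 uint8, red, green, blue), "range_z" (480x640 float32, m along the optical axis (not along the pixel's ray), 0 where there is no reading), "vertical_fov" (degrees; the focal length in pixels is half the picture's height over the tangent of half this angle, whatever the lens; pixels are square), "cx", "cy" (the principal point, pixels), "eye" and "rotation" of the camera in the world. Camera axes: x right, y down, z forward; pixel columns grow to the right and rows downward; lengths in m; the calibration is good to about 2 mm. A picture is of the moment at which its call begins.
- order.hand_in(): hands the job in, once; it reports no verdict.
The state is a dict: "clock": time; "q": joint angles; "qvel": joint speeds; "joint_efforts": joint torques, N m; "ee_pos": TCP position; "ee_rot": TCP orientation; "contact_force": force on the tool from outside, world axes, zero at the start; "torque": the same for the moment, N m; "grip_width": finger opening in m.
Only numpy, scipy, OpenCV 4.12 (cv2) and the standard library are available. Lean on these libraries where they do the work, as an engineer would, in place of code of your own. Each camera call takes 0.05 s, during which the arm holds its last target. There are 200 camera calls.

## Task

Push the till's cash drawer fully shut, then take the red-headed locking rod from its wooden stand and thread it down through the upper lock ear, the drawer's brass tongue and the lower lock ear until its head sits on the upper ear, and let go. The ears were fitted by hand off the middle of the till, so feel for the hole with a light touch and never force the rod; leave the goods on the counter where they are.

Things in the scene. Friction and masses are not known exactly. Their poses are not given: they have to be found in the camera images.
- drawer (a joint): the cash drawer's slide: metres open, 0 = fully shut against its stop; it slides straight out of the till's front, along the x axis of lock_mid reversed, and needs about 4 N to move (no spring); it stays where it is left
- lock_mid (a point): nominal lock point on the till, at its mid-width, 35 ahead of its front face, level with the upper ear's top face (118 above the counter). Axes: x into the till, y along its front, z up. The lock holes' vertical axis is at this x (within 0.5) but anywhere up to 22 to either side along y: that offset is not measured and differs each time
- lower_mid (a point): as lock_mid, but level with the lower ear's top face, 20 above the counter. The lock is two steel ears, each 94 wide x 58 deep x 10 thick, sticking out of the till's front one above the other, rigid, fixed to the till; upper hole 14 dia, lower hole 16 dia, on one common vertical axis. Pressing the rod on ears or tongue with 45 N or more counts as forcing it
- tongue (a point): middle of the slot in the brass tongue, at its top face (64 above the counter); the tongue is part of the drawer, 96 wide x 58 deep x 8 thick; drawer shut, it lies between the ears, right under lock_mid. The slot is 62 along y x 17 along x, so with the drawer shut it is open below the upper hole wherever that is
- drawer_face (a point): centre of the flat white front panel of the drawer (272 wide x 76 tall, from 24 to 100 above the counter), on its outer face; same axes as lock_mid; the tongue sticks out 58 from it over the middle 96, the ears reach 47 (up to 69 with their offset) to each side of the middle: beside them the panel is bare and can be pushed
- rod_grip (a point): centre of the rod's red head, 24 x 24 square x 44 tall, its sides along this point's x and y; the rod stands upright, loose in the stand. Rod: steel, 12 dia, 112 long below the head, tip edge bevelled 1 wide x 1.5 tall, mass about 0.16 kg. The head's underside is 22 below this point, the tip 134 below. Head down on the upper ear = this point 140 above the counter
- rod_tip (a point): centre of the rod's lower end face, on the rod's axis
- stand_top (a point): centre of the top face of the fixed wooden stand, 64 x 64 x 50 tall, with a hole of 16 dia, 40 deep, in which the rod stands: lift the rod straight up by 40 or more
- jar: bystander, leave alone: closed amber sweet jar, 90 dia x 130 tall, standing on the rear of the till's top; origin at the centre of its underside
- tin: bystander, leave alone: tall blue tin, 74 dia x 105 tall; origin at the centre of its underside
- tin_b: bystander, leave alone: white tin, 74 dia x 80 tall; origin at the centre of its underside
- water: bystander, leave alone: water bottle, 68 dia x 210 tall; origin at the centre of its underside
- carton: bystander, leave alone: red upright carton, 60 x 90 x 150 tall; origin at the centre of its underside
- calculator: bystander, leave alone: flat black calculator, 130 x 80 x 16; origin at the centre of its underside
- dish: bystander, leave alone: white change dish, 100 dia x 25 tall; origin at the centre of its underside
- rod: the same rod; origin at the tip's centre, z up along the rod
- till: the till: fixed grey steel box 260 deep (its x) x 300 wide (its y) x 118 tall, drawer in its front (-x side); does not move; origin at the centre of its underside, 165 from lock_mid along +x; same axes as lock_mid
Mind the look-alikes: they are no part of the job. Leave any green look-alike of the rod alone.

How it is judged:
On the way, in this order (a step that is already met when the one before it is completed fails the run):
1. the drawer is fully shut (value of joint drawer below 0.004 m), for 0.1 s.
2. the rod's tip has passed down through the upper ear, with the drawer shut (x of rod_tip in the frame of lock_mid between -0.006 and 0.006 m and y of rod_tip in the frame of lock_mid between -0.0245 and 0.0245 m and z of rod_tip in the frame of lock_mid below -0.012 m and value of joint drawer below 0.004 m), for 0.02 s.
3. the rod's tip has passed the brass tongue (x of rod_tip in the frame of lock_mid between -0.006 and 0.006 m and y of rod_tip in the frame of lock_mid between -0.0245 and 0.0245 m and z of rod_tip in the frame of lock_mid below -0.066 m and value of joint drawer below 0.004 m), for 0.02 s.
At the end, for the whole second after the job is handed in: The drawer is shut to within 4 mm, and the rod stands at rest through upper ear, tongue and lower ear, its head down on the upper ear to within 4 mm and upright to within 0.06 rad (x of rod_tip in the frame of lock_mid between -0.006 and 0.006 m and y of rod_tip in the frame of lock_mid between -0.0245 and 0.0245 m and z of rod_tip in the frame of lock_mid below -0.108 m and angle between rod_grip's own z axis and vertical below 0.06 rad and value of joint drawer below 0.004 m and linear speed of rod below 0.02 m/s); the robot touches nothing.
It fails at once if the rod is forced: 45 N or more between it and the till, its drawer or its ears (contact force between rod and till above 45 N).
It fails at once if a thing on the counter or the jar on the till is shifted by more than 30 mm (distance of any of jar, tin, tin_b, water, carton, calculator, dish from where it was at the start of the episode above 0.03 m).
It also fails if it takes over 72 s, if anything falls off the work surface, if the arm or the gripper's body presses on something with over 40 N, if the wrist force passes 120 N, or if a joint passes its speed limit or range.

## Working session

There is one attempt and no reset: what is moved stays moved. The work goes in short steps, Python scripts to look and compute and a shell command to move; the robot and the scene stay as the last step left them, time stands still between calls to the robot, and variables do not carry over. Pictures are saved under pics/ and viewed, about 8 in all and at most 12, crops included, and the job is handed in when it is done.

```bash
ls; mkdir -p pics
cat > h.py <<'E'
import numpy as np, cv2
from bench import env, imaging, order
def grab(n):
    f=imaging.grab_frame(n); f['f']=240/np.tan(np.radians(f['vertical_fov'])/2); return f
def save(n,p):
    f=grab(n); cv2.imwrite('pics/'+p+'.png',f['img'][:,:,::-1]); np.savez('pics/'+p+'.npz',**f); return f
def load(p): return dict(np.load('pics/'+p+'.npz'))
def cloud(f):
    v,u=np.mgrid[0:480,0:640]; z=f['range_z']
    c=np.stack([(u-f['cx'])/f['f']*z,(v-f['cy'])/f['f']*z,z],-1)
    return c@np.array(f['rotation']).T+f['eye']
def proj(f,P):
    c=(np.atleast_2d(P)-f['eye'])@np.array(f['rotation']); return c[:,:2]/c[:,2:]*f['f']+[f['cx'],f['cy']]
def st():
    s=env.state(); print(s['clock'],np.round(s['ee_pos'],4),'F',np.round(s['contact_force'],1),'g',round(float(s['grip_width']),4)); print(np.round(s['ee_rot'],3)); return s
E
python3 - <<'E'
from h import *
for n in('scene','top','wrist'):
    f=save(n,n+'0'); print(n,np.round(f['eye'],3),np.round(f['rotation'],2).tolist(),f['vertical_fov'],f['cx'],f['cy'])
s=st()
a=cv2.imread('pics/scene0.png');b=cv2.imread('pics/top0.png')
cv2.imwrite('pics/a.png',np.vstack([a,b])[:, :])
cv2.imwrite('pics/ab.png',cv2.resize(np.hstack([a,b]),(800,300)))
E
```

```text
pics
scene [ 0.935 -0.65   0.973] [[0.89, 0.33, -0.32], [0.46, -0.67, 0.58], [-0.02, -0.67, -0.74]] 46.21020420435817 327.31612795957096 241.12823795815416
top [0.372 0.005 1.423] [[-0.01, -0.99, 0.17], [-1.0, 0.02, 0.02], [-0.02, -0.17, -0.99]] 42.10724161021593 323.8383748026715 231.02931963956638
wrist [0.216 0.616 0.373] [[0.43, 0.87, 0.24], [0.9, -0.41, -0.12], [-0.0, 0.27, -0.96]] 66.58231490428588 322.2182438753585 245.12847767796936
0.15 [0.2789 0.5867 0.2305] F [0.1 0.4 0.7] g 0.0855
[[-0.001 -0.903  0.429]
 [-0.001  0.429  0.903]
 [-1.    -0.    -0.001]]
```

View pics/top0.png

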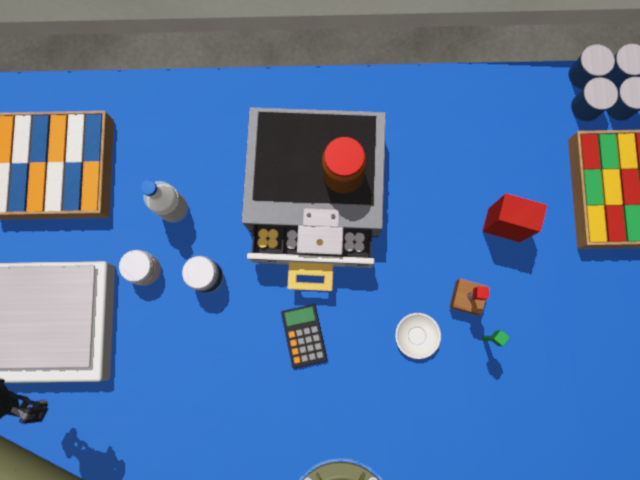

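View pics/scene0.png

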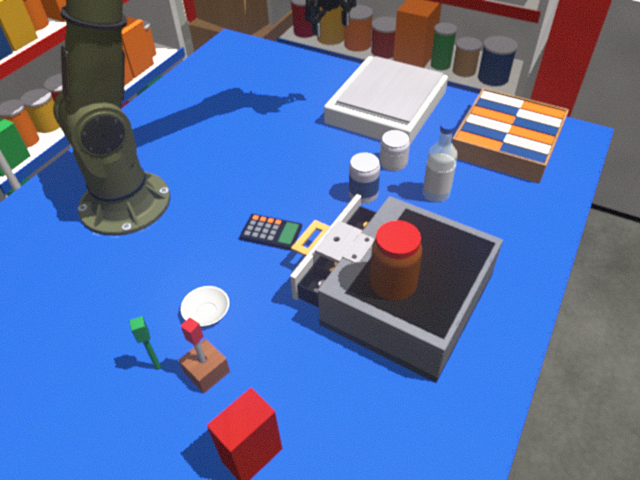

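Top view: the till is at about (315,165), with its drawer open. The panel is a white strip at row 260, the tongue is at (310,277), the upper ear is at (320,230) and its dark hole is at (320,242). Red or rod-like candidates are the rod head in the wooden stand at (481,293), the carton at (515,218), the jar lid at (344,155) and the green look-alike at (500,338). I choose the red head at (481,293), which is (192,330) in the scene view.

```bash
cat > m1.py <<'E'
from h import *
for n in('top0','scene0'):
    f=load(n); C=cloud(f); hsv=cv2.cvtColor(f['img'],cv2.COLOR_RGB2HSV); H,S,V=hsv[...,0],hsv[...,1],hsv[...,2]
    print('==',n)
    red=((H<6)|(H>174))&(S>170)&(V>100)
    hc=(481,293) if n=='top0' else (192,330)
    m=np.zeros((480,640),bool); m[hc[1]-14:hc[1]+15,hc[0]-14:hc[0]+15]=1
    P=C[red&m]; 
    print('head n',len(P),'pct z',np.percentile(P[:,2],[2,50,98]).round(3))
    T=P[P[:,2]>np.percentile(P[:,2],98)-.006]; print(' top face',T.mean(0).round(4),np.ptp(T,axis=0).round(3), cv2.minAreaRect((T[:,:2]*1000).astype(np.float32)))
    G=(H>45)&(H<75)&(S>150); m2=np.zeros_like(m); gc=(500,338) if n=='top0' else (140,328); m2[gc[1]-15:gc[1]+15,gc[0]-15:gc[0]+15]=1
    P=C[G&m2]; print('green',P.mean(0).round(3),P.max(0).round(3))
    # stand top: z .044-.056 near head
    d=np.hypot(C[...,0]-T[:,0].mean(),C[...,1]-T[:,1].mean())
    P=C[(abs(C[...,2]-.05)<.005)&(d<.06)]; print('stand',P.mean(0).round(4),(P.max(0)+P.min(0)).round(4)/2,cv2.minAreaRect((P[:,:2]*1000).astype(np.float32)))
    # till top
    for z,name in((.118,'till top'),(.1,'panel top'),(.064,'tongue')):
        roi=np.zeros_like(m)
        if n=='top0':
            if name=='tongue': roi[264:295,283:338]=1
            elif name=='till top': roi[95:250,235:395]=1
            else: roi[250:268,240:380]=1
        else:
            if name=='tongue': roi[215:262,285:335]=1
            elif name=='till top': roi[195:350,315:505]=1
            else: roi[195:300,290:365]=1
        P=C[roi&(abs(C[...,2]-z)<.006)]
        if len(P)>5: print(name,len(P),P[:,2].mean().round(4),'rect',np.round(cv2.boxPoints(cv2.minAreaRect((P[:,:2]*1000).astype(np.float32))),1).tolist())
f=load('top0'); C=cloud(f)
print('hole area z'); print(C[236:249,314:327,2].round(3)[::3,::3]); print(C[242,320],C[242,312])
cv2.imwrite('pics/crop.png',np.hstack([cv2.resize(f['img'][200:300,240:390,::-1],(500,333),interpolation=3),cv2.resize(f['img'][260:360,440:530,::-1],(300,333),interpolation=3)]))
for nm,(u,v) in dict(tin=(200,270),tinb=(138,266),calc=(304,335),dish=(418,336),carton=(515,218),water=(150,188),jar=(344,155)).items(): print(nm,C[v,u].round(3))
E
python3 m1.py
```

```text
== top0
head n 173 pct z [0.134 0.164 0.17 ]
 top face [ 0.4591 -0.2903  0.1663] [0.022 0.024 0.007] ((459.2651062011719, -291.0035095214844), (22.41346549987793, 23.217327117919922), 83.95284271240234)
green [ 0.37  -0.323  0.144] [ 0.383 -0.31   0.16 ]
stand [ 0.4564 -0.2857  0.0492] [ 0.4595  -0.29065  0.05   ] ((459.4241638183594, -290.6955261230469), (64.48556518554688, 64.4507064819336), 73.86962890625)
till top 14251 0.1185 rect [[550.0999755859375, -93.80000305175781], [861.2000122070312, -111.80000305175781], [878.5, 187.89999389648438], [567.4000244140625, 205.89999389648438]]
panel top 725 0.0988 rect [[523.2999877929688, -77.69999694824219], [544.5999755859375, -78.9000015258789], [559.9000244140625, 191.39999389648438], [538.5999755859375, 192.60000610351562]]
tongue 891 0.063 rect [[475.29998779296875, 0.699999988079071], [533.2000122070312, -1.5], [537.2999877929688, 106.30000305175781], [479.29998779296875, 108.4000015258789]]
== scene0
head n 134 pct z [0.162 0.165 0.168]
 top face [ 0.4673 -0.2954  0.1711] [0.483 0.369 0.812] ((697.551025390625, -462.3123779296875),
[... 539 characters left out ...]
4.2999877929688, -118.30000305175781], [628.2999877929688, -98.30000305175781], [558.2999877929688, 194.1999969482422]]
tongue 498 0.0626 rect [[477.70001220703125, 7.5], [553.5, 1.7999999523162842], [561.2999877929688, 105.4000015258789], [485.5, 111.0999984741211]]
hole area z
[[0.117 0.116 0.111 0.116 0.114]
 [0.114 0.115 0.12  0.112 0.12 ]
 [0.115 0.04  0.04  0.116 0.117]
 [0.119 0.122 0.038 0.114 0.118]
 [0.116 0.118 0.118 0.117 0.116]]
[0.58638394 0.0357161  0.03982325] [0.57495003 0.05100256 0.115313  ]
tin [0.52  0.291 0.103]
tinb [0.534 0.433 0.075]
calc [0.381 0.074 0.015]
dish [ 0.376 -0.18   0.005]
carton [ 0.613 -0.37   0.152]
water [0.675 0.372 0.211]
jar [ 0.724 -0.018  0.253]
```

View pics/crop.png

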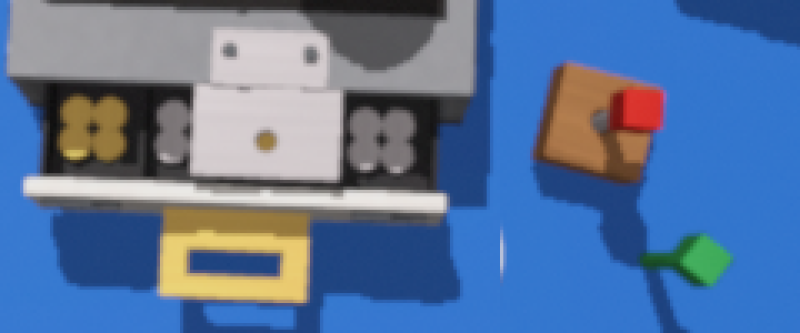

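The crop shows the ear hole at top-view pixel (319.8,242), the rod's square red head above the tan stand, and the green look-alike separate from it. The rod, stand and till heights match the text. Next I go to the bare panel on its +y side with the fingers shut.

```bash
python3 -m inch '[[[-0.1,0,0],[0,-5,-4],0],[[-0.2,0,0],[0,-10,-8],0],[[-0.3,0,0],[0,-15,-12],0],[[-0.386,0,0],[0,-20,-16],0],[[-0.386,0,0],[0,-25,-20],0],[[-0.386,0,0],[0,-30,-24],0],[[-0.386,0,0],[0,-34.5,-27.7],0],[[-0.386,0,0],[0,-37.7,-30.2],0],[[-0.386,0,0],[0,-37.7,-30.2],0],[[-0.386,0,0],[0,-37.7,-30.2],0]]' 20
python3 - <<'E'
from h import *
st(); f=save('wrist','w1'); print(np.round(f['eye'],3))
E
```

```text
clock: 1.4
ee_pos: [0.4893, 0.1527, 0.2307]
ee_rot: [[-0.001, -0.998, 0.057], [-0.001, 0.057, 0.998], [-1.0, 0.001, -0.001]]
contact_force: [0.2, 1.3, -0.8]
grip_width: 0.0
1.4 [0.4893 0.1527 0.2307] F [ 0.2  1.3 -0.8] g 0.0
[[-0.001 -0.998  0.057]
 [-0.001  0.057  0.998]
 [-1.     0.001 -0.001]]
[0.42  0.156 0.373]
```

View pics/w1.png

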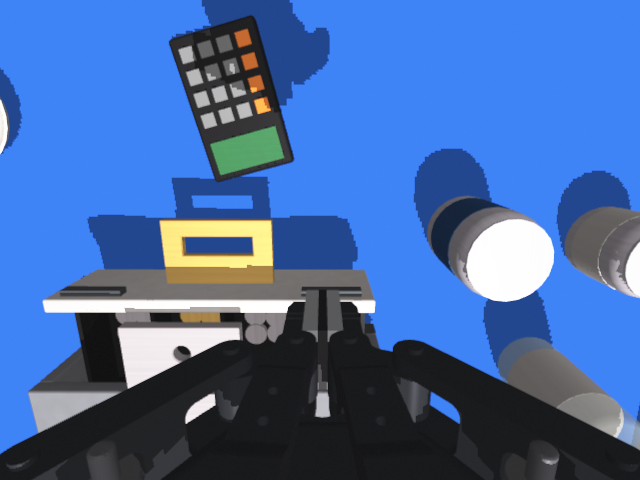

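The wrist view shows the ear with its hole at (182,353), the tongue at (217,250), and the shut fingers facing the bare panel right of the ear at column 322. I'll fix the hole from both views and check the panel's range.

```bash
cat >> h.py <<'E'
EX=np.array([.9983,-.058]);EY=np.array([.058,.9983])
def ray(f,u,v,z):
    d=np.array(f['rotation'])@np.array([(u-f['cx'])/f['f'],(v-f['cy'])/f['f'],1.]); return f['eye']+d*(z-f['eye'][2])/d[2]
def hole(f,u,v,r):
    g=cv2.cvtColor(f['img'],cv2.COLOR_RGB2GRAY)[v-r:v+r+1,u-r:u+r+1]
    t=(int(g.min())+int(np.median(g)))//2+25
    c,_=cv2.findContours((g<t).astype(np.uint8),cv2.RETR_EXTERNAL,cv2.CHAIN_APPROX_NONE)
    c=max(c,key=cv2.contourArea); (x,y),ax,an=cv2.fitEllipse(c) 
    return u-r+x,v-r+y,ax
E
python3 - <<'E'
from h import *
for n,a in dict(w1=(182,353,16),top0=(320,242,7)).items():
    f=load(n); u,v,ax=hole(f,*a); P=ray(f,u,v,.118); print(n,round(u,1),round(v,1),np.round(ax,1),P.round(4),'exp dia px',14e-3*f['f']/abs(f['eye'][2]-.118))
C=cloud(load('w1'))
m=abs(C[...,2]-.1)<.004; m[:, 380:]=0;m[:260]=0;m[330:]=0
P=C[m]; print('panel',len(P),cv2.boxPoints(cv2.minAreaRect((P[:,:2]*1000).astype(np.float32))).round(1).tolist())
m=abs(C[...,2]-.118)<.004; m[:, 245:]=0;m[:315]=0;m[388:]=0
P=C[m]; print('ear',len(P),P[:,2].mean(),cv2.boxPoints(cv2.minAreaRect((P[:,:2]*1000).astype(np.float32))).round(1).tolist())
m=abs(C[...,2]-.064)<.005; m[:, 290:]=0;m[:210]=0;m[290:]=0
P=C[m]; print('tongue',len(P),cv2.boxPoints(cv2.minAreaRect((P[:,:2]*1000).astype(np.float32))).round(1).tolist())
C=cloud(load('top0'));m=abs(C[...,2]-.118)<.005;m[:95]=0;m[225:]=0;m[:,:235]=0;m[:,395:]=0
P=C[m];r=cv2.boxPoints(cv2.minAreaRect((P[:,:2]*1000).astype(np.float32)));print('till body',r.round(1).tolist())
E
```

```text
w1 183.3 359.7 [24.5 31.2] [0.5796 0.036  0.118 ] exp dia px 20.057954376205632
top0 319.3 241.9 [6.4 6.8] [0.5744 0.0355 0.118 ] exp dia px 6.691165205694663
panel 3895 [[528.5, -79.0999984741211], [541.4000244140625, -79.9000015258789], [556.9000244140625, 191.39999389648438], [544.0, 192.1999969482422]]
ear 4114 0.11746135364679408 [[548.2999877929688, -11.300000190734863], [602.7000122070312, -14.300000190734863], [608.0, 80.5999984741211], [553.5999755859375, 83.5999984741211]]
tongue 6450 [[471.3999938964844, -74.5], [530.4000244140625, -78.0], [541.7999877929688, 119.0], [482.79998779296875, 122.4000015258789]]
till body [[599.7999877929688, -96.5], [860.7000122070312, -111.9000015258789], [878.4000244140625, 187.60000610351562], [617.5, 203.0]]
```

```bash
python3 -m inch '[[[0,0,0],[4,0,0],0],[[0,0,0],[9,0,0],0],[[0,0,0],[14,0,0],0],[[0,0,0],[17,0,0],0],[[0,0,0],[17,-1,0],0],[[0,0,0],[17,-2,0],0],[[0,0,0],[17,-3,0],0],[[0,0,0],[17,-4,0],0],[[0,0,0],[17,-5,0],0],[[0,0,0],[17,-6,0],0]]'
```

```text
clock: 2.7
ee_pos: [0.5493, 0.15, 0.0613]
ee_rot: [[-0.002, -0.998, 0.056], [-0.001, 0.056, 0.998], [-1.0, 0.002, -0.001]]
contact_force: [-3.2, 0.6, 4.4]
grip_width: -0.0003
```

```bash
python3 -m inch '[[[0,0,0],[0,-0.5,0],0],[[0,0,0],[0,-1,0],0],[[0,0,0],[0,-1.5,0],0],[[0,0,0],[0,-2,0],0],[[0,0,0],[0,-2.4,0],0],[[0,0,0],[0,-2.8,0],0],[[0,0,0],[0,-3.1,0],0],[[0,0,0],[0,-3.4,0],0],[[0,0,0],[0,-3.7,0],0],[[0,0,0],[0,-4,0],0]]'
```

```text
clock: 3.95
ee_pos: [0.5895, 0.1477, 0.0613]
ee_rot: [[-0.001, -0.998, 0.056], [-0.001, 0.056, 0.998], [-1.0, 0.001, -0.001]]
contact_force: [-2.7, -0.9, 3.8]
grip_width: -0.0001
```

Run:
```python
from h import *
C=cloud(save('top','top1')); 
m=abs(C[...,2]-.1)<.004; m[:230]=0; m[268:]=0; m[:,:240]=0; m[:,385:]=0
P=C[m]; q=(P[:,:2]-[.574,.0553])@np.array([EX,EY]).T
for a,b in((-.13,-.08),(.05,.08),(.11,.135)):
    k=(q[:,1]>a)&(q[:,1]<b); print(k.sum(),np.percentile(q[k,0],[5,50,95]).round(4))
```

```text
114 [0.019  0.0245 0.0301]Traceback (most recent call last):
  File "<stdin>", line 6, in <module>
    return _quantile_unchecked(
        a, q, axis, out, overwrite_input, method, keepdims, weights)
    return _ureduce(a,
                    func=_quantile_ureduce_func,
    ...<5 lines>...
                    overwrite_input=overwrite_input,
                    method=method)
    r = func(a, **kwargs)
    result = _quantile(arr,
                       quantiles=q,
    ...<2 lines>...
                       out=out,
                       weights=wgt)
    slices_having_nans = np.isnan(arr[-1, ...])
                                  ~~~^^^^^^^^^
IndexError: index -1 is out of bounds for axis 0 with size 0
```

```bash
python3 -m inch '[[[0,0,0],[0,-0.15,0],0],[[0,0,0],[0,-0.3,0],0],[[0,0,0],[0,-0.45,0],0],[[0,0,0],[0,-0.6,0],0],[[0,0,0],[0,-0.7,0],0],[[0,0,0],[0,-0.8,0],0],[[0,0,0],[0,-0.9,0],0],[[0,0,0],[0,-1,0],0],[[0,0,0],[0,-1.1,0],0],[[0,0,0],[0,-1.2,0],0]]'
```

```text
clock: 5.25
ee_pos: [0.602, 0.147, 0.0613]
ee_rot: [[-0.001, -0.998, 0.056], [-0.001, 0.056, 0.998], [-1.0, 0.001, -0.001]]
contact_force: [-3.9, -0.8, 4.9]
grip_width: -0.0003
```

```bash
python3 -m inch '[[[0,0,0],[0,-0.1,0],0],[[0,0,0],[0,-0.15,0],0],[[0,0,0],[0,-0.2,0],0],[[0,0,0],[0,-0.25,0],0],[[0,0,0],[0,-0.3,0],0],[[0,0,0],[0,-0.35,0],0],[[0,0,0],[0,-0.4,0],0],[[0,0,0],[0,-0.4,0],0],[[0,0,0],[0,-0.4,0],0],[[0,0,0],[0,-0.4,0],0]]'
```

```text
clock: 6.5
ee_pos: [0.6032, 0.1469, 0.0612]
ee_rot: [[-0.007, -0.998, 0.056], [-0.001, 0.056, 0.998], [-1.0, 0.007, -0.001]]
contact_force: [-12.3, -1.1, 10.5]
grip_width: -0.0002
```

The drawer has met its stop: it stalled at 12 N, against about 4 N to slide. I back off, rise and go above the rod.

```bash
python3 -m inch '[[[0,0,0],[0,2,0],0],[[0,0,0],[-2,5,0],0],[[0,0,0],[-8,7,0],0],[[0,0,0],[-14,9,0],0],[[0,0,0],[-20,11.9,-2],0],[[0,0,0],[-20,11.9,-8],2],[[0,0,0],[-20,11.9,-14],4],[[0,0,0],[-20,11.9,-20],6],[[0,0,0],[-20,11.9,-26],6],[[0,0,0],[-20,11.9,-32],6]]'
python3 -m inch '[[[0,0,0],[0,0,-5],6],[[0,0,0],[0,0,-10],6],[[0,0,0],[0,0,-12.3],6],[[0,0,0],[0,0,-12.3],6],[[0,0,0],[0,0,-12.3],6],[[0,0,0],[0,0,-12.3],6],[[0,0,0],[0,0,-12.3],6],[[0,0,0],[0,0,-12.3],6],[[0,0,0],[0,0,-12.3],6],[[0,0,0],[0,0,-12.3],6]]'
python3 - <<'E'
from h import *
st(); f=save('wrist','w2'); t=save('top','top2')
cv2.imwrite('pics/v2.png',np.vstack([f['img'][140:,:,::-1][:, :],np.hstack([cv2.resize(t['img'][90:300,220:400,::-1],(308,260*308//308)),np.zeros((260,332,3),np.uint8)])]))
E
```

```text
clock: 7.75
ee_pos: [0.4682, -0.1677, 0.2623]
ee_rot: [[-0.004, -0.998, 0.056], [-0.001, 0.056, 0.998], [-1.0, 0.004, -0.001]]
contact_force: [0.5, 0.2, -0.3]
grip_width: 0.0602
clock: 9.0
ee_pos: [0.4613, -0.2905, 0.2625]
ee_rot: [[-0.004, -0.998, 0.056], [-0.001, 0.056, 0.998], [-1.0, 0.004, -0.001]]
contact_force: [0.1, 0.6, -0.4]
grip_width: 0.0604
9.0 [ 0.4613 -0.2905  0.2625] F [ 0.1  0.6 -0.4] g 0.0604
[[-0.004 -0.998  0.056]
 [-0.001  0.056  0.998]
 [-1.     0.004 -0.001]]
```

View pics/v2.png

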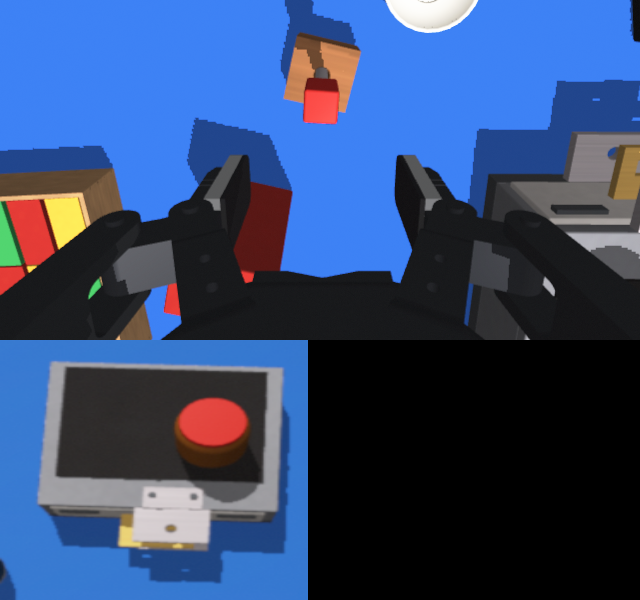

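The drawer looks shut, with the tongue lying under the ear. In the wrist picture the rod head is at (321,241 in full-frame rows) and nearly square to the jaws. I'll measure its centre and yaw.

Run:
```python
from h import *
f=load('w2'); C=cloud(f); hsv=cv2.cvtColor(f['img'],cv2.COLOR_RGB2HSV)
red=((hsv[...,0]<6)|(hsv[...,0]>174))&(hsv[...,1]>150); red[:200]=0; red[290:]=0; red[:,:290]=0; red[:,355:]=0
P=C[red]; print(len(P),np.percentile(P[:,2],[2,25,50,75,98]).round(3))
zt=np.percentile(P[:,2],95)
m=(red&(abs(C[...,2]-zt)<.005)).astype(np.uint8); m=cv2.morphologyEx(m,cv2.MORPH_OPEN,np.ones((3,3)))
c=max(cv2.findContours(m,0,1)[0],key=cv2.contourArea)[:,0]
# corners of the top face projected on plane zt
for z in(zt,.162+.004):
    Q=np.array([ray(f,u,v,z)[:2] for u,v in c])*1000; r=cv2.minAreaRect(Q.astype(np.float32)); print(round(z,4),'centre',np.round(r[0],1),'size',np.round(r[1],1),'ang',r[2])
s=load('scene0');Cs=cloud(s)
h=cv2.cvtColor(s['img'],cv2.COLOR_RGB2HSV);mm=((h[...,0]<6)|(h[...,0]>174))&(h[...,1]>150);mm[:312]=0;mm[350:]=0;mm[:,:175]=0;mm[:,210:]=0
P=Cs[mm];P=P[P[:,2]<.2];T=P[P[:,2]>.158];print('scene top',T.mean(0).round(4))
# stand from wrist
m=abs(C[...,2]-.05)<.004; m[:160]=0;m[260:]=0;m[:,:270]=0;m[:,370:]=0
P=C[m]; print('stand',P[:,2].mean(),cv2.minAreaRect((P[:,:2]*1000).astype(np.float32)))
```

```text
1463 [0.128 0.164 0.165 0.166 0.167]
0.1666 centre [ 459. -292.] size [23.  23.2] ang 85.96923828125
0.166 centre [ 459.2 -292. ] size [23.1 23.3] ang 85.96918487548828
scene top [ 0.4642 -0.2925  0.1648]
stand 0.0497489969350574 ((460.50518798828125, -292.0401916503906), (64.0494613647461, 64.20497131347656), 73.34657287597656)
```

```bash
python3 -m inch '[[[0,0,-0.004],[2,0.14,-0.16],6],[[0,0,-0.004],[5,0.14,-0.16],6],[[0,0,-0.004],[8,0.14,-0.16],6],[[0,0,-0.004],[11,0.14,-0.16],6],[[0,0,-0.004],[12.5,0.14,-0.16],6],[[0,0,-0.004],[13.25,0.14,-0.16],6],[[0,0,-0.004],[13.25,0.14,-0.16],6],[[0,0,-0.004],[13.25,0.14,-0.16],3],[[0,0,-0.004],[13.25,0.14,-0.16],1],[[0,0,-0.004],[13.25,0.14,-0.16],1]]' 30
python3 - <<'E'
from h import *
st()
E
```

```text
clock: 10.35
ee_pos: [0.4599, -0.2923, 0.1308]
ee_rot: [[0.001, -0.998, 0.056], [-0.001, 0.056, 0.998], [-1.0, -0.001, -0.001]]
contact_force: [0.3, 1.4, 3.3]
grip_width: 0.0236
10.35 [ 0.4599 -0.2923  0.1308] F [0.3 1.4 3.3] g 0.0236
[[ 0.001 -0.998  0.056]
 [-0.001  0.056  0.998]
 [-1.    -0.001 -0.001]]
```

```bash
python3 -m inch '[[[0,0,0],[-1,0,0],1],[[0,0,0],[-2.5,0,0],1],[[0,0,0],[-5,0,0],1],[[0,0,0],[-9,0,0],1],[[0,0,0],[-13,0,0],1],[[0,0,0],[-15,-1,3],1],[[0,0,0],[-15,-2.4,8],1],[[0,0,0],[-15,-3.8,13],1],[[0,0,0],[-15,-5.3,18],1],[[0,0,0],[-15,-6.7,23],1]]'
python3 -m inch '[[[0,0,0],[0,-1.3,4.5],1],[[0,0,0],[0,-2.3,8.5],1],[[0,0,0],[0,-2.85,10.2],1],[[0,0,0],[0,-2.85,10.27],1],[[0,0,0],[0,-2.85,10.27],1],[[0,0,0],[0,-2.85,10.27],1],[[0,0,0],[0,-2.85,10.27],1],[[0,0,0],[0,-2.85,10.27],1],[[0,0,0],[0,-2.85,10.27],1],[[0,0,0],[0,-2.85,10.27],1]]'
python3 - <<'E'
from h import *
st(); f=save('wrist','w3'); save('top','top3'); save('scene','scene3')
cv2.imwrite('pics/w3c.png',cv2.resize(f['img'][180:420,220:420,::-1],(500,600),interpolation=cv2.INTER_CUBIC))
E
```

```text
clock: 11.6
ee_pos: [0.5398, -0.0648, 0.2818]
ee_rot: [[0.003, -0.998, 0.056], [-0.001, 0.056, 0.998], [-1.0, -0.003, -0.001]]
contact_force: [0.0, -0.5, -2.5]
grip_width: 0.0236
clock: 12.85
ee_pos: [0.574, 0.0362, 0.2817]
ee_rot: [[0.003, -0.998, 0.056], [-0.001, 0.056, 0.998], [-1.0, -0.003, -0.001]]
contact_force: [0.1, -0.3, -2.4]
grip_width: 0.0236
12.85 [0.574  0.0362 0.2817] F [ 0.1 -0.3 -2.4] g 0.0236
[[ 0.003 -0.998  0.056]
 [-0.001  0.056  0.998]
 [-1.    -0.003 -0.001]]
```

View pics/w3c.png

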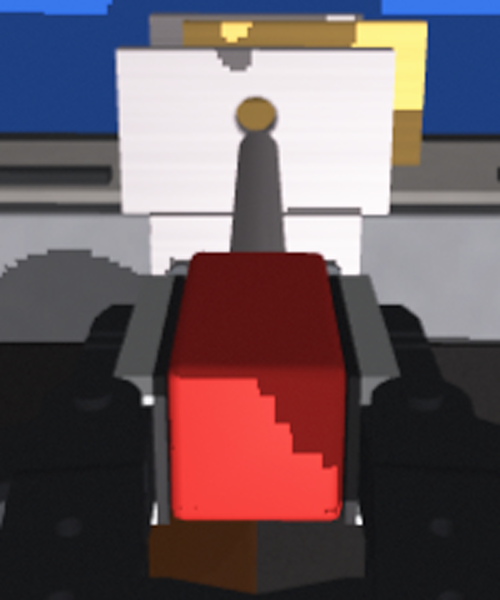

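The crop shows the ear's hole at crop (256,114), which is full-frame (322.4,225.6). Brass is visible through it because of the slant. The rod hangs straight with its tip at about (323,233). I'll fit both circles and work out the offset in tool axes.

```bash
cat > fit.py <<'E'
from h import *
from scipy.optimize import least_squares
import sys
f=load(sys.argv[1]); tcp=np.array([float(x) for x in sys.argv[2:5]]); 
I=f['img'].astype(int); g=I.min(2)  # brass/rod dark in blue
u0,v0=[int(x) for x in sys.argv[5:7]]
m=(g<130).astype(np.uint8); win=np.zeros_like(m); win[v0-14:v0+22,u0-14:u0+15]=1; m&=win
c=max(cv2.findContours(m,0,cv2.CHAIN_APPROX_NONE)[0],key=cv2.contourArea)[:,0].astype(float)
up=c[c[:,1]<=v0+2]
th=np.linspace(0,2*np.pi,73)
def circ(x,y,r,z): return proj(f,np.stack([x+r*np.cos(th),y+r*np.sin(th),0*th+z],1))
def dist(P,Q): return np.array([np.min(np.hypot(*(Q-p).T)) for p in P])
def sd(P,Q): return np.array([cv2.pointPolygonTest(Q.astype(np.float32),tuple(map(float,p)),True) for p in P])
p0=ray(f,u0,v0,.118)[:2]
r=least_squares(lambda p:sd(up,circ(p[0],p[1],.007,.118))-.0,p0,diff_step=1e-4,x_scale=1e-3)
print('hole',r.x.round(5),'rms px',np.sqrt(np.mean(r.fun**2)).round(2),len(up),up.mean(0))
zt=tcp[2]-.1208
# rod edges in rows below tip
for v in range(v0+10,v0+26,3):
    row=g[v,u0-25:u0+26]; d=np.where(row<130)[0]
    if len(d): print(v,'edges',u0-25+d.min(),u0-25+d.max(),'mid',u0-25+(d.min()+d.max())/2)
T=np.array([tcp[0],tcp[1]]); 
for z in(zt,zt+.02,zt+.04): print('pred rod',np.round(proj(f,[T[0],T[1],z]),1))
q=circ(T[0],T[1],.006,zt); print('pred tip outline top row',q[:,1].min().round(1))
print('lock-frame hole-TCP: tool y,z mm', ((r.x-T)@np.array([-EX,EY]).T*1000).round(2))
E
python3 fit.py w3 .574 .0362 .2817 322 225
python3 - <<'E'
from h import *
f=load('w3'); print(f['img'].min(2)[216:242,310:336])
E
```

```text
hole [0.57516 0.03509] rms px 0.53 24 [321.83333333 222.08333333]
235 edges 317 328 mid 322.5
238 edges 316 330 mid 323.0
241 edges 315 330 mid 322.5
244 edges 315 330 mid 322.5
247 edges 315 330 mid 322.5
250 edges 315 331 mid 323.0
pred rod [[323.4 238.6]]
pred rod [[323.4 246. ]]
pred rod [[323.5 254.7]]
pred tip outline top row 230.7
lock-frame hole-TCP: tool y,z mm [-1.22 -1.04]
[[235 235 235 235 235 235 236 235 236 236 236 236 236 236 236 236 237 236
  237 237 237 237 237 237 237 237]
 [236 236 236 236 236 237 237 237 236 233 232 231 231 231 232 236 238 238
  239 239 239 239 239 239 239 239]
 [235 235 235 236 236 236 235 232 224 202 198 185 182 183 192 220 230 234
  238 239 239 239 239 239 239 239]
 [235 235 235 235 236 235 229 205 161 106  97  68  61  70  91 143 181 212
  231 238 238 238 238 238 239 238]
 [236 236 236 236 236 229 202 128  52  52  52  53  52  52  53  52  84 147
  201 234 239 239 239 239 239 239]
 [237 237 237 237 231 204 134  61  61  61  60  62  61  61  61  62  62  77
  141 213 235 240 240 240 241 240]
 [236 238 239 234 218 139  63  63  64  63  64  65  63  64  
[... 1421 characters left out ...]
81  84  86
  109 179 233 243 243 243 243 243]
 [237 237 237 238 238 228 158  67  68  70  71  74  75  77  79  81  83  86
   86 109 188 241 241 241 241 241]
 [236 236 236 237 234 207  91  67  69  70  72  74  75  78  80  82  83  84
   87  88 146 229 240 240 240 240]
 [236 236 236 236 230 179  67  67  68  70  71  73  76  78  80  82  83  85
   86  87 119 200 239 240 240 240]
 [237 237 237 236 228 166  68  69  68  70  71  74  76  77  80  81  82  85
   87  87 113 193 240 240 240 241]
 [235 236 236 236 224 139  68  68  69  70  72  75  76  78  79  82  83  85
   87  88 101 176 239 239 239 239]
 [234 234 234 235 221 125  68  68  68  70  73  75  77  79  79  82  83  85
   88  87 101 175 238 238 239 238]]
```

```bash
python3 -m inch '[[[0,0,0.003],[1,-0.1,-0.07],1],[[0,0,0.003],[2.5,-0.1,-0.07],1],[[0,0,0.003],[3.5,-0.1,-0.07],1],[[0,0,0.003],[3.8,-0.1,-0.07],1],[[0,0,0.003],[4,-0.1,-0.07],1],[[0,0,0.003],[4.1,-0.1,-0.07],1],[[0,0,0.003],[4.2,-0.1,-0.07],1],[[0,0,0.003],[4.3,-0.1,-0.07],1],[[0,0,0.003],[4.4,-0.1,-0.07],1],[[0,0,0.003],[4.4,-0.1,-0.07],1]]'
python3 - <<'E'
from h import *
st(); f=save('wrist','w4'); save('top','top4'); save('scene','scene4')
cv2.imwrite('pics/w4c.png',cv2.resize(f['img'][170:300,260:390,::-1],(520,520),interpolation=cv2.INTER_CUBIC))
E
```

```text
clock: 14.25
ee_pos: [0.575, 0.0354, 0.2376]
ee_rot: [[-0.0, -0.998, 0.056], [-0.001, 0.056, 0.998], [-1.0, 0.0, -0.001]]
contact_force: [-0.4, -0.3, -0.9]
grip_width: 0.0235
14.25 [0.575  0.0354 0.2376] F [-0.4 -0.3 -0.9] g 0.0235
[[-0.    -0.998  0.056]
 [-0.001  0.056  0.998]
 [-1.     0.    -0.001]]
```

View pics/w4c.png

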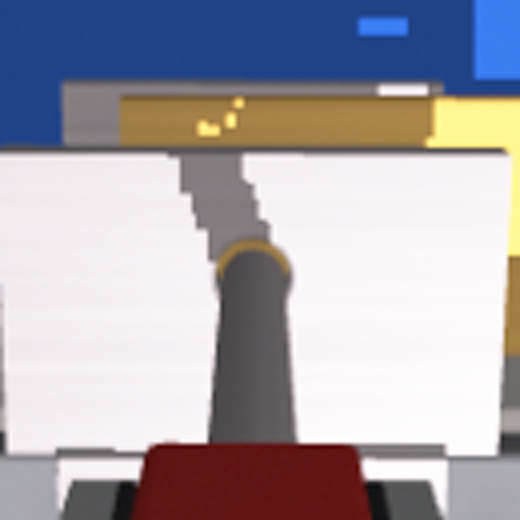

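The tip now sits inside the hole's outline, with an even brass crescent around it at crop (253,255), and contact is only about 1.5 N. I continue down a few mm, gently.

```bash
python3 -m inch '[[[0,0,0],[0.05,0,0],1],[[0,0,0],[0.1,0,0],1],[[0,0,0],[0.15,0,0],1],[[0,0,0],[0.2,0,0],1],[[0,0,0],[0.25,0,0],1],[[0,0,0],[0.3,0,0],1],[[0,0,0],[0.3,0,0],1],[[0,0,0],[0.3,0,0],1],[[0,0,0],[0.3,0,0],1],[[0,0,0],[0.3,0,0],1]]'
```

```text
clock: 15.65
ee_pos: [0.5751, 0.0354, 0.2348]
ee_rot: [[-0.0, -0.998, 0.056], [-0.001, 0.056, 0.998], [-1.0, 0.0, -0.001]]
contact_force: [0.7, -0.7, -1.6]
grip_width: 0.0235
```

```bash
python3 -m inch '[[[0,0,0],[0.1,0,0],1],[[0,0,0],[0.2,0,0],1],[[0,0,0],[0.35,0,0],1],[[0,0,0],[0.5,0,0],1],[[0,0,0],[0.65,0,0],1],[[0,0,0],[0.8,0,0],1],[[0,0,0],[0.95,0,0],1],[[0,0,0],[1.1,0,0],1],[[0,0,0],[1.25,0,0],1],[[0,0,0],[1.4,0,0],1]]'
```

```text
clock: 16.9
ee_pos: [0.5751, 0.0354, 0.2206]
ee_rot: [[-0.0, -0.998, 0.056], [-0.001, 0.056, 0.998], [-1.0, 0.0, -0.001]]
contact_force: [-0.4, 0.1, -2.9]
grip_width: 0.0235
```

The rod is through the upper ear with no resistance. On down to just above the tongue, then slowly through it.

```bash
python3 -m inch '[[[0,0,0],[0.4,0,0],1],[[0,0,0],[0.8,0,0],1],[[0,0,0],[1.2,0,0],1],[[0,0,0],[1.6,0,0],1],[[0,0,0],[2,0,0],1],[[0,0,0],[2.4,0,0],1],[[0,0,0],[2.8,0,0],1],[[0,0,0],[3.2,0,0],1],[[0,0,0],[3.2,0,0],1],[[0,0,0],[3.2,0,0],1]]'
python3 -m inch '[[[0,0,0],[0.1,0,0],1],[[0,0,0],[0.2,0,0],1],[[0,0,0],[0.3,0,0],1],[[0,0,0],[0.4,0,0],1],[[0,0,0],[0.5,0,0],1],[[0,0,0],[0.6,0,0],1],[[0,0,0],[0.7,0,0],1],[[0,0,0],[0.7,0,0],1],[[0,0,0],[0.7,0,0],1],[[0,0,0],[0.7,0,0],1]]'
```

```text
clock: 18.15
ee_pos: [0.5752, 0.0353, 0.1888]
ee_rot: [[0.0, -0.998, 0.056], [-0.001, 0.056, 0.998], [-1.0, -0.0, -0.001]]
contact_force: [-0.1, -0.8, -1.7]
grip_width: 0.0238
clock: 19.4
ee_pos: [0.5751, 0.0353, 0.1817]
ee_rot: [[-0.0, -0.998, 0.056], [-0.001, 0.056, 0.998], [-1.0, 0.0, -0.001]]
contact_force: [-1.0, 0.0, -2.2]
grip_width: 0.0235
```

```bash
python3 -m inch '[[[0,0,0],[0.2,0,0],1],[[0,0,0],[0.5,0,0],1],[[0,0,0],[0.9,0,0],1],[[0,0,0],[1.3,0,0],1],[[0,0,0],[1.7,0,0],1],[[0,0,0],[2.1,0,0],1],[[0,0,0],[2.5,0,0],1],[[0,0,0],[2.9,0,0],1],[[0,0,0],[3.2,0,0],1],[[0,0,0],[3.5,0,0],1]]'
python3 -m inch '[[[0,0,0],[0.1,0,0],1],[[0,0,0],[0.2,0,0],1],[[0,0,0],[0.3,0,0],1],[[0,0,0],[0.4,0,0],1],[[0,0,0],[0.5,0,0],1],[[0,0,0],[0.6,0,0],1],[[0,0,0],[0.7,0,0],1],[[0,0,0],[0.8,0,0],1],[[0,0,0],[0.9,0,0],1],[[0,0,0],[0.9,0,0],1]]'
```

```text
clock: 20.65
ee_pos: [0.575, 0.0353, 0.1465]
ee_rot: [[-0.001, -0.998, 0.056], [-0.001, 0.056, 0.998], [-1.0, 0.0, -0.001]]
contact_force: [-0.5, 0.3, -0.6]
grip_width: 0.0236
clock: 21.9
ee_pos: [0.5749, 0.0353, 0.1373]
ee_rot: [[-0.001, -0.998, 0.056], [-0.001, 0.056, 0.998], [-1.0, 0.001, -0.001]]
contact_force: [-1.7, -0.1, -1.3]
grip_width: 0.0236
```

The tip has entered the lower ear freely. Last centimetre to seating:

```bash
python3 -m inch '[[[0,0,0],[0.1,0,0],1],[[0,0,0],[0.2,0,0],1],[[0,0,0],[0.35,0,0],1],[[0,0,0],[0.5,0,0],1],[[0,0,0],[0.6,0,0],1],[[0,0,0],[0.7,0,0],1],[[0,0,0],[0.8,0,0],1],[[0,0,0],[0.9,0,0],1],[[0,0,0],[0.95,0,0],1],[[0,0,0],[0.98,0,0],1]]'
```

```text
clock: 23.15
ee_pos: [0.5749, 0.0353, 0.1275]
ee_rot: [[-0.001, -0.998, 0.056], [-0.001, 0.056, 0.998], [-1.0, 0.001, -0.001]]
contact_force: [-0.7, 0.6, -1.1]
grip_width: 0.0236
```

Within about 1 mm of seating. I open, let it drop, rise straight up and look.

```bash
python3 -m inch '[[[0,0,0],[0,0,0],2.8],[[0,0,0],[0,0,0],4],[[0,0,0],[0,0,0],5],[[0,0,0],[0,0,0],5],[[0,0,0],[0,0,0],5],[[0,0,0],[-1,0,0],5],[[0,0,0],[-3,0,0],5],[[0,0,0],[-6,0,0],5],[[0,0,0],[-10,0,0],5],[[0,0,0],[-13,0,0],5]]'
python3 -m inch '[[[0,0,0],[0,3,0],5],[[0,0,0],[0,6,0],5],[[0,0,0],[0,9,0],5],[[0,0,0],[0,11,0],5],[[0,0,0],[0,11,0],5],[[0,0,0],[0,11,0],5],[[0,0,0],[0,11,0],5],[[0,0,0],[0,11,0],5],[[0,0,0],[0,11,0],5],[[0,0,0],[0,11,0],5]]'
python3 - <<'E'
from h import *
st(); t=save('top','top5'); s=save('scene','scene5'); w=save('wrist','w5')
for n,f,b in(('top',t,(200,265,280,345)),('wrist',w,(150,480,200,450))):
    C=cloud(f); h=cv2.cvtColor(f['img'],cv2.COLOR_RGB2HSV); m=((h[...,0]<6)|(h[...,0]>174))&(h[...,1]>150)
    k=np.zeros_like(m); k[b[0]:b[1],b[2]:b[3]]=1; P=C[m&k]; P=P[np.hypot(P[:,0]-.575,P[:,1]-.0353)<.03]
    if len(P): T=P[P[:,2]>P[:,2].max()-.008]; print(n,len(P),'head top',T.mean(0).round(4),np.percentile(P[:,2],95).round(4))
C=cloud(t);D=cloud(load('top0'))
for nm,(u,v) in dict(tin=(200,270),tinb=(138,266),calc=(304,335),dish=(418,336),carton=(515,218),jar=(344,155)).items(): print(nm,(C[v,u]-D[v,u]).round(3))
cv2.imwrite('pics/v5.png',np.vstack([np.hstack([s['img'][150:400,260:510,::-1],t['img'][60:310,190:440,::-1]]),w['img'][150:450,70:570,::-1]]))
E
```

```text
clock: 24.4
ee_pos: [0.5755, 0.0353, 0.2602]
ee_rot: [[0.002, -0.998, 0.056], [-0.001, 0.056, 0.998], [-1.0, -0.002, -0.001]]
contact_force: [0.2, 0.1, -1.0]
grip_width: 0.0503
clock: 25.65
ee_pos: [0.4657, 0.0414, 0.2598]
ee_rot: [[0.001, -0.998, 0.056], [-0.001, 0.056, 0.998], [-1.0, -0.002, -0.001]]
contact_force: [0.6, -0.2, -0.4]
grip_width: 0.0502
25.65 [0.4657 0.0414 0.2598] F [ 0.6 -0.2 -0.4] g 0.0502
[[ 0.001 -0.998  0.056]
 [-0.001  0.056  0.998]
 [-1.    -0.002 -0.001]]
wrist 1545 head top [0.5726 0.0347 0.1611] 0.1624
tin [ 0.  0. -0.]
tinb [-0.001 -0.002  0.006]
calc [-0.004 -0.033  0.66 ]
dish [ 0. -0. -0.]
carton [ 0.    -0.    -0.001]
jar [-0.     0.     0.001]
```

View pics/v5.png

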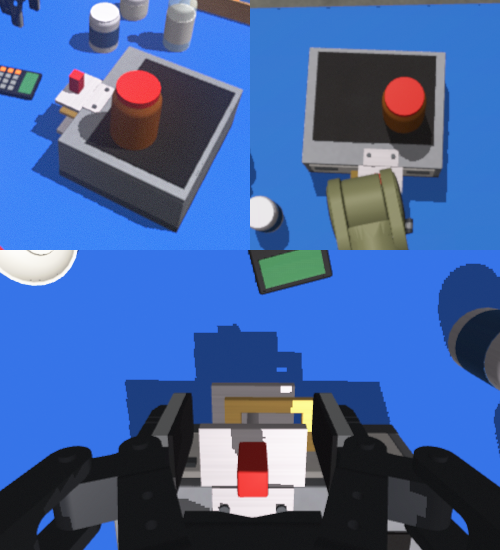

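The rod's head sits upright on the upper ear (wrist picture at (253,470) and scene picture at (76,80)), its top at 0.162 m against an expected 0.162 m. The drawer is shut, the goods haven't moved and the gripper is clear. The 0.66 m jump in the calculator's reading is the arm covering that pixel; the calculator is in place in the scene view.

```bash
python3 -c "
from bench import order; print(order.hand_in())"
```

```text
the job is handed in; nothing more can be done
None
```

The job is done and handed in at about 26 s of the 72 s allowed; no verdict came back.

I pushed the drawer on its bare panel until it stalled against its stop at about 12 N. I then took the red rod from its stand and sighted the ear's hole with the wrist camera, about 20 mm to the -y side of the till's middle. From there I lowered the rod in small steps through the upper ear, tongue and lower ear. Wrist force readings at the end of each step stayed within about 3 N, and I let go about 1 mm above the seat.

- **Rod:** the last wrist depth check put the head's top at 0.162 m, against 0.162 m when seated. It looks upright.
- **Drawer:** it looks shut in the pictures. I did not measure the gap again after the push.
- **Goods:** the depth readings for the jar, tins, dish and carton agree with the start to within 6 mm. I did not measure the water bottle; it shows no sign of having moved.
- **Check that disagreed:** the calculator's depth reading jumped by 0.66 m, because the arm covered that pixel. The scene view shows the calculator in its place.

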